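# Vent and remove the pressure cap of a nitrogen storage pot

### The arm

A 6-joint arm with a two-finger parallel gripper is mounted at the origin on the work surface. World frame = base frame: x ahead of the robot, y to its left, z up, the work surface at z = 0. Lengths are in m, angles in rad, forces in N, time in s.
With the tool pointing down it reaches from about 0.375 to 0.9 m from the base axis. Payload 3.1 kg.
Tool frame: the origin (TCP) lies midway between the tips of the shut fingers; the grasp point (between the pads) lies 19 mm behind it; x points along the fingers, z is the direction in which the jaws open and shut, and the axes are right-handed (so a half turn about x gives the same grasp; the last joint's range is limited). The gripper opens to 87 mm and grips with 3 to 60 N. Pads are 19 mm wide; open, the fingers measure 117 mm over their backs; the gripper's body (75 mm by 190 mm) begins 51 mm behind the grasp point.
Start: joints at [-1.321, 0.527, 1.433, -0, 1.181, -0.178], TCP at [0.26, -0.568, 0.223] pointing down, gripper open.
Joint ranges: [-3.08, 3.08], [-0.75, 2.2], [0.22, 2.44], [-1.43, 4.57], [0, 2.65], [-2.85, 2.85]. Speed limits (rad/s): [2.79, 2.79, 3.14, 3.14, 3.14, 3.14].

### API

Orientations are given as a unit quaternion [x, y, z, w].
In Python, from rig import readout, imaging, robot gives the robot as it stands. The module is installed in compiled form; this text tells all that it offers.
- The arm moves only by the tool play_rows, never from a script. Its argument "rows" is text: rows parted by semicolons, each of 7 numbers parted by spaces: the turn, a rotation vector about the tool's x, y, z in rad, then the shift along the tool's x, y, z in mm, then the closure, from 0 (fully open) to 1 (shut). In form: ax ay az tx ty tz gripper; .... A call has 1 to 8 rows; each row shifts and turns the commanded pose from where the row before left it, along the tool's axes as they then stand; what a row does not reach is not made up. A row lasts 1/12 s, in which the tool goes at most 41.7 mm and 7.16 degrees, less where a joint would pass 70% of its speed; a pose out of reach is approached as far as the arm can. A call with a gripper value outside its range is refused whole. The fingers move at their own pace and stop on an object; "squeeze" is the grip in N (left out, the last holds). Time passes only in rows, so rows that do not move let the fingers close. It gives the time, the measured TCP pose, the force and the opening at its end, in the units of the state.
- readout.get_obs(): the state, without advancing time (a new reading comes with each control period).
- imaging.camera(name): name is "side" or "top"; returns the picture (420x560x3 uint8, blue, green, red); there is no depth.
- imaging.camera_info(name): a dict with "K" (3x3 intrinsics, pixels), "k1" (the pictures are not rectified: a ray, as slopes to the right and down, at radius r is drawn at 1 + k1 r^2 times it, then the intrinsics apply), "world_to_cam" (4x4, takes a point from world to camera coordinates). Camera axes: x right, y down, z forward; pixel columns grow to the right and rows downward; lengths in m; the calibration is good to about 2 mm. A picture is of the moment at which its call begins. camera_info takes no time and is no camera call.
- robot.hand_in(): hands the job in, once; it reports no verdict.
The state is a dict: "time": time; "q": joint angles; "joint_velocities": joint speeds; "joint_torque": joint torques, N m; "position": TCP position; "tool_rot": TCP orientation; "ft_force": force on the tool from outside, world axes, zero at the start; "moment": the same for the moment, N m; "grip_width": finger opening in m.
Only numpy, scipy, OpenCV 4.12 (cv2) and the standard library are available. Lean on these libraries where they do the work, as an engineer would, in place of code of your own. Each camera call takes 0.05 s, during which the arm holds its last target. There are 200 camera calls.

### The job

Open the nitrogen storage pot: without pressing, turn its red pressure cap anticlockwise (seen from above) by the grip bar up to its first stop and hold it against the stop for a second to vent, then press it down, turn it on past the stop until it reaches the second stop and is free, and lift it off. Stand the cap upright and gently in the middle of the white tray, let go of it and move clear. Feel for the stops: do not wrench the cap against them or ram it down, and leave the finds and the other things on the table alone.

Things in the scene. Friction and masses are not known exactly. Their poses are not given: they have to be found in the camera images.
- cap_grip (a point): Grip point of the loose red pressure cap (about 0.2 kg), on its axis, in an upright grip bar 54 mm long (along x), 20 mm wide (along y), 40 mm tall, 14 mm below the bar's top and 24 mm above the disc (72 mm diameter, 6 mm thick) it stands on. z up. The cap turns anticlockwise from above to open: 0.13 to 0.8 rad to the first stop, then about 0.72 rad more to the second.
- cap_foot (a point): Centre of the flat foot of the cap's stem, 57 mm below the grip point. The stem (28 mm diameter, 27 mm long) carries a 48 mm brass crossbar whose ends, closed, sit under the lip of the pot's collar, pushed up by a spring. Pressed down 4 to 8 mm the crossbar passes beneath the first stop; at the second stop it is free to be lifted straight up. Side play about 2 mm.
- pot_mouth (a point): Centre of the top of the pot's steel collar (68 mm diameter), 121 mm above the table; closed, the cap's grip point is 40 mm above it. The stops are hidden in the collar and differ from pot to pot: feel for them. Pressing: about 5 N to start, 0.7 N more per mm, bottom at 8 mm; keep below 25 N. Keep below 30 N on each stop, about 1.2 N m of turning; leaning on a stop makes the cap bind when pressed.
- pot: Squat stainless pot, 136 mm diameter with a blue band, bolted to the table on a grey base plate 165 x 150 mm; origin at the centre of the underside of the plate, z up. The collar and cap are concentric with it. Its yaw does not tell where the stops are.
- tray: Square white plastic tray fixed to the table, 150 x 150 mm outside, 14 mm high, walls 4 mm and floor 4 mm thick; origin at the centre of its underside. The cap is to stand on its floor, near its middle, on the stem's foot.
- axe_long: Bronze axe head (a find), about 145 mm long, 14 mm thick, loose on the mat: leave alone. Origin at the underside.
- axe_short: Bronze axe head (a find), about 105 mm long, 14 mm thick, loose on the mat: leave alone. Origin at the underside.
- jar: Jar with a white cap, 48 mm diameter, 70 mm tall, loose: leave alone. Origin at the underside.
- brush: Brush lying on the mat: leave alone.
- card_box: Small white card box, 60 x 80 x 25 mm, loose: leave alone. Origin at the underside.
Not all that is in view belongs to the job. What is shaped like the part that bears cap_grip but blue, green or purple is not meant.

How it is judged:
By the outcome, as a careful person would: the job done as asked, in the order asked, and still so for the second after the job is handed in, with the robot touching nothing.
It also fails if it takes over 72 s, if anything falls off the work surface, if the arm or the gripper's body presses on something with over 40 N, if the wrist force passes 120 N, or if a joint passes its speed limit or range.

## Working session

There is one attempt and no reset: what is moved stays moved. The work goes in short steps, Python scripts to look and compute and a tool call to move; the robot and the scene stay as the last step left them, time stands still between calls to the robot, and variables do not carry over. Pictures are saved under pics/ and viewed, about 8 in all and at most 12, crops included, and the job is handed in when it is done.

Besides the shell and the picture viewer there is one more tool, called after "Emit:" by a JSON object that holds its "method" and its "body". play_rows: Moves the arm, as the interface text tells. Its arguments: {"type":"object","properties":{"rows":{"type":"string"},"squeeze":{"type":"number"}},"required":["rows"]}

```bash
mkdir -p pics; cat > h.py <<'E'
import numpy as np, cv2
from rig import readout, imaging, robot
from scipy.spatial.transform import Rotation as R
def info(n):
    c=imaging.camera_info(n); return np.array(c["K"]),c["k1"],np.array(c["world_to_cam"])
def ray(n,u,v):
    K,k,T=info(n); d=cv2.undistortPoints(np.array([[[u,v]]],float),K,np.array([k,0,0,0.]))[0,0]
    Rm=T[:3,:3]; o=-Rm.T@T[:3,3]; return o,Rm.T@np.array([d[0],d[1],1])
def atz(n,u,v,z):
    o,d=ray(n,u,v); return o+d*(z-o[2])/d[2]
def proj(n,P):
    K,k,T=info(n); r,_=cv2.Rodrigues(T[:3,:3]); return cv2.projectPoints(np.array(P,float).reshape(-1,1,3),r,T[:3,3],K,np.array([k,0,0,0.]))[0][:,0]
def tri(a,b):
    A=[];B=[]
    for n,u,v in (a,b):
        o,d=ray(n,u,v); d/=np.linalg.norm(d); M=np.eye(3)-np.outer(d,d); A.append(M);B.append(M@o)
    return np.linalg.solve(sum(A),sum(B))
E
python3 - <<'E'
from h import *
a=imaging.camera("top");b=imaging.camera("side")
cv2.imwrite("pics/t0.png",a);cv2.imwrite("pics/s0.png",b)
for n in("top","side"):
    K,k,T=info(n);print(n,K.round(1).tolist(),k,(-T[:3,:3].T@T[:3,3]).round(3),T[:3,:3].round(2).tolist())
o=readout.get_obs();print(o)
E
```

```text
top [[510.8, 0.0, 271.7], [0.0, 510.8, 201.6], [0.0, 0.0, 1.0]] -0.13384186455875707 [ 0.362 -0.01   1.44 ] [[0.01, -1.0, -0.01], [-0.99, -0.0, -0.11], [0.11, 0.01, -0.99]]
side [[450.7, 0.0, 276.9], [0.0, 450.7, 203.0], [0.0, 0.0, 1.0]] -0.11354997179144415 [0.488 0.999 0.767] [[-1.0, -0.02, -0.01], [0.0, 0.54, -0.84], [0.02, -0.84, -0.54]]
{'time': 0.1, 'q': array([-1.32051890e+00,  5.28369510e-01,  1.43376420e+00,  9.89128139e-07,
        1.18141206e+00, -1.78516977e-01]), 'joint_velocities': array([ 6.74394385e-04, -3.25695927e-03, -3.58226813e-03,  5.07539429e-05,
       -2.20966215e-04, -7.25293797e-04]), 'joint_torque': array([-3.83399438e-04, -4.40986562e+01, -1.77150536e+01,  6.35293359e-02,
        5.33940224e-02, -5.88374132e-05]), 'position': array([ 0.25971113, -0.56776218,  0.22167494]), 'tool_rot': array([ 0.38264379,  0.59543655, -0.38170242,  0.59442603]), 'ft_force': array([ 0.73053658,  0.64893431, -0.45694728]), 'moment': array([-0.00836932,  0.00440266,  0.06162676]), 'grip_width': 0.08732182134069717}
```

View pics/t0.png

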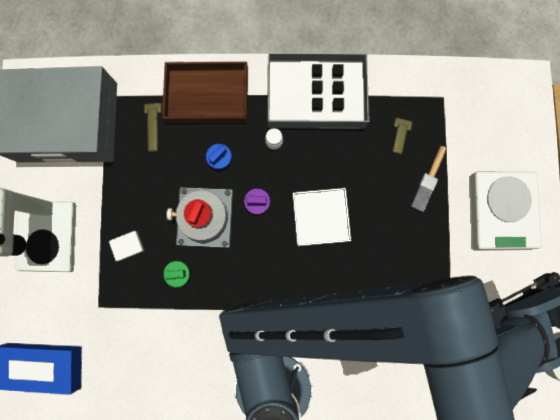

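View pics/s0.png

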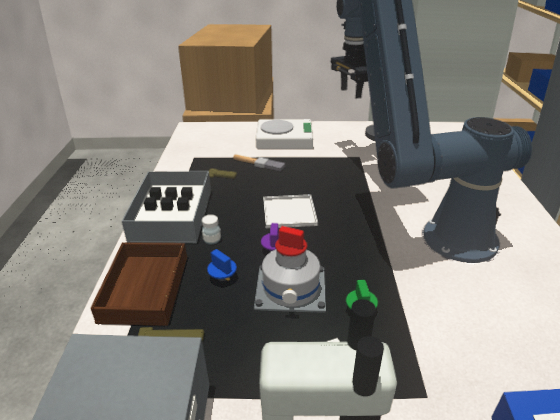

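Top view: candidates are red on the pot (198,213), blue (219,156), purple (257,201) and green (176,274). I choose the red one, on the steel pot. The tray is at (322,217). In the side view the red cap is at (291,240) and the tray at (290,210). Next, one close crop.

```bash
python3 - <<'E'
from h import *
a=cv2.imread("pics/t0.png");b=cv2.imread("pics/s0.png")
A=cv2.resize(a[175:260,160:245],(510,510),interpolation=cv2.INTER_CUBIC)
B=cv2.resize(b[215:310,250:335],(456,510),interpolation=cv2.INTER_CUBIC)[:, :280]
cv2.imwrite("pics/c0.png",np.hstack([A,B]))
for n,i in(("top",a),("side",b)):
    h=cv2.cvtColor(i,cv2.COLOR_BGR2HSV); m=((h[...,0]<8)|(h[...,0]>172))&(h[...,1]>170)&(h[...,2]>90)
    k,l,s,c=cv2.connectedComponentsWithStats(m.astype(np.uint8)); 
    for j in range(1,k):
        if s[j,4]>60: print(n,s[j],c[j])
# tray
g=cv2.cvtColor(a,cv2.COLOR_BGR2GRAY); m=(g>130).astype(np.uint8); m[:, :285]=0;m[:,360:]=0;m[:180]=0;m[255:]=0
c=max(cv2.findContours(m,0,2)[0],key=cv2.contourArea); q=cv2.boxPoints(cv2.minAreaRect(c)); print(q)
P=np.array([atz("top",*p,.014) for p in q]);print(P.round(4),P.mean(0).round(4))
# pot mouth circle check
for z in(.127,.167):print(z,atz("top",198,213,z).round(4))
E
```

```text
top [184 200  27  27 544] [197.10110294 212.90441176]
side [275 226  32  30 707] [290.42291372 241.33097595]
[[292.29507 192.2459 ]
 [345.7623  187.38524]
 [350.59018 240.4918 ]
 [297.12296 245.35246]]
[[ 0.5479 -0.0536  0.014 ]
 [ 0.5625 -0.2046  0.014 ]
 [ 0.4129 -0.2167  0.014 ]
 [ 0.3989 -0.0673  0.014 ]] [ 0.4805 -0.1356  0.014 ]
0.127 [0.478  0.1939 0.127 ]
0.167 [0.4744 0.1877 0.167 ]
```

View pics/c0.png

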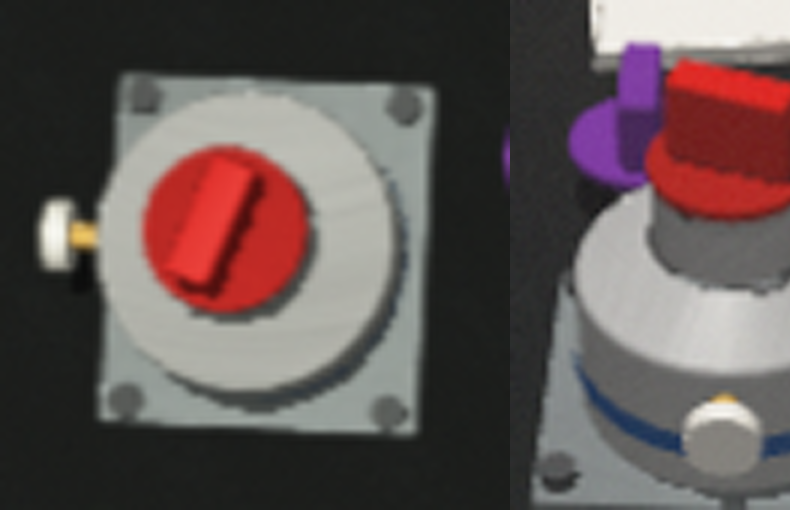

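The crop confirms the red cap on the pot's collar. The bar's top face is centred near top pixel (195.6,211.2), running (-49,115) in crop pixels. Next I compute its pose.

```bash
cat > fit.py <<'E'
from h import *
from scipy.optimize import minimize
def red(i):
    h=cv2.cvtColor(i,cv2.COLOR_BGR2HSV); return (((h[...,0]<8)|(h[...,0]>172))&(h[...,1]>150)&(h[...,2]>60)).astype(np.uint8)
t=np.linspace(0,2*np.pi,60)[:-1]
def sil(n,x,y,z,yaw,S=8,win=None):
    u,v,w,h=win; m=np.zeros((h*S,w*S),np.uint8)
    c,s=np.cos(yaw),np.sin(yaw)
    bar=[[x+c*a-s*b,y+s*a+c*b,z+k] for a in(-.027,.027) for b in(-.01,.01) for k in(-.024,.014)]
    disc=[[x+.036*np.cos(a),y+.036*np.sin(a),z-.024-k] for a in t for k in(0,.006)]
    for P in(bar,disc):
        p=(proj(n,P)-[u,v]+.5)*S
        cv2.fillConvexPoly(m,cv2.convexHull(p.round().astype(np.int32)),1)
    return cv2.resize(m.astype(np.float32),(w,h),interpolation=cv2.INTER_AREA)
def fit(ims,x0,fixz=None):
    W={}
    for n,i in ims.items():
        p=proj(n,[x0[:3]])[0].astype(int); u,v=p[0]-35,p[1]-35
        W[n]=((u,v,70,70),red(i)[v:v+70,u:u+70].astype(float))
    f=lambda q:sum(((sil(n,q[0],q[1],q[2],q[3],win=w)-r)**2).sum() for n,(w,r) in W.items())
    sc=np.array([.005,.005,.005,.2]); g=lambda d:f(np.array(x0)+d*sc)
    r=minimize(g,np.zeros(4),method="Nelder-Mead",options=dict(initial_simplex=np.vstack([np.zeros(4),np.eye(4)]),xatol=.01,fatol=.05))
    return np.array(x0)+r.x*sc,r.fun
E
python3 - <<'E'
from fit import *
a=cv2.imread("pics/t0.png");b=cv2.imread("pics/s0.png")
e=[atz("top",160+u/6-.4,175+v/6-.4,.175) for u,v in((217,153),(168,268),(215,218))]
d=e[1]-e[0];yaw=np.arctan2(d[1],d[0]);print("hand",e[2].round(4),yaw, "disc",atz("top",196.8,212.7,.137).round(4))
x0=[e[2][0],e[2][1],.161,yaw]
print(fit({"top":a,"side":b},x0));print(fit({"top":a},x0));print(fit({"side":b},x0))
# plate corners
q=[atz("top",160+u/6-.4,175+v/6-.4,.005) for u,v in((120,72),(436,87),(418,436),(98,420))];print(np.mean(q,0).round(4))
print(R.from_quat(readout.get_obs()["tool_rot"]).as_matrix().round(3).tolist())
E
```

```text
hand [0.4789 0.193  0.175 ] 2.757286250127882 disc [0.4778 0.1955 0.137 ]
(array([0.48034675, 0.19500836, 0.15964192, 2.78203449]), np.float64(82.986328125))
(array([0.48244097, 0.20346362, 0.10634612, 2.4184094 ]), np.float64(6.608154296875))
(array([0.4813238 , 0.19305246, 0.15838645, 2.81837543]), np.float64(23.781982421875))
[0.4782 0.1952 0.005 ]
[[-0.0, 0.909, 0.416], [0.002, 0.416, -0.909], [-1.0, 0.0, -0.002]]
```

Emit:
{"method": "play_rows", "body": {"rows": "0 0 0 0 25.8 -30.1 0;0 0 0 0 25.8 -30.1 0;0 0 0 0 25.8 -30.1 0;0 0 0 0 25.8 -30.1 0;0 0 0 0 25.8 -30.1 0;0 0 0 0 25.8 -30.1 0;0 0 0 0 25.8 -30.1 0;0 0 0 0 25.8 -30.1 0", "squeeze": 40}}

```text
time: 0.77
position: [0.3474, -0.2615, 0.2223]
tool_rot: [0.383, 0.595, -0.382, 0.595]
ft_force: [1.4, -1.1, -0.2]
grip_width: 0.0867
```

Emit:
{"method": "play_rows", "body": {"rows": "0 0 0 0 25.8 -30.1 0;0 0 0 0 25.8 -30.1 0;0 0 0 0 25.8 -30.1 0;0 0 0 0 25.8 -30.1 0;0 0 0 0 25.8 -30.1 0;0 0 0 0 25.8 -30.1 0;0 0 0 0 25.8 -30.1 0;0 0 0 0 25.8 -30.1 0"}}

```text
time: 1.43
position: [0.4349, 0.0433, 0.2225]
tool_rot: [0.382, 0.595, -0.382, 0.595]
ft_force: [1.6, -0.6, 0.4]
grip_width: 0.0868
```

Emit:
{"method": "play_rows", "body": {"rows": "0 0 0 0 25.8 -30.1 0;0 0 0 0 25.8 -30.1 0;0 0 0 0 25.8 -30.1 0;0 0 0 0 25.8 -30.1 0;0.1 0 0 0 0 0 0;0.1 0 0 0 0 0 0;0.1 0 0 0 0 0 0;0.1 0 0 0 0 0 0"}}

```text
time: 2.1
position: [0.4784, 0.1942, 0.222]
tool_rot: [0.493, 0.506, -0.494, 0.506]
ft_force: [-0.5, -0.4, -0.2]
grip_width: 0.0867
```

Emit:
{"method": "play_rows", "body": {"rows": "0.1 0 0 0 0 0 0;0.1 0 0 0 0 0 0;0.1 0 0 0 0 0 0;0.1 0 0 0 0 0 0;0 0 0 0 0 0 0;0 0 0 0 0 0 0"}}

```text
time: 2.6
position: [0.4786, 0.1936, 0.2223]
tool_rot: [-0.583, -0.4, 0.583, -0.4]
ft_force: [-0.3, -0.2, -0.4]
grip_width: 0.0873
```

```bash
cat >> h.py <<'E'
def st(p=True):
    o=readout.get_obs(); M=R.from_quat(o["tool_rot"]).as_matrix(); yz=np.arctan2(M[1,2],M[0,2])
    if p: print("t",round(o["time"],2),"pos",(o["position"]*1e3).round(1),"zyaw",round(yz,4),"xax",M[:,0].round(3),"F",o["ft_force"].round(1),"M",o["moment"].round(2),"w",round(o["grip_width"]*1e3,1),"q6",round(o["q"][5],2))
    return o,M
E
python3 - <<'E'
from h import *
o,M=st()
b=imaging.camera("side");a=imaging.camera("top")
s=b[150:300,215:365];cv2.imwrite("pics/c1.png",np.hstack([cv2.resize(i,(400,400),interpolation=cv2.INTER_CUBIC) for i in(s,a[150:270,140:260])]))
print("want",M.T@(np.array([.479,.1945,.222])-o["position"])*1e3)
E
```

```text
t 2.6 pos [478.6 193.6 222.3] zyaw -1.9394 xax [-0.001 -0.    -1.   ] F [-0.3 -0.2 -0.4] M [0.11 0.01 0.  ] w 87.3 q6 2.11
want [ 0.27903759  0.07414574 -0.95728192]
```

View pics/c1.png

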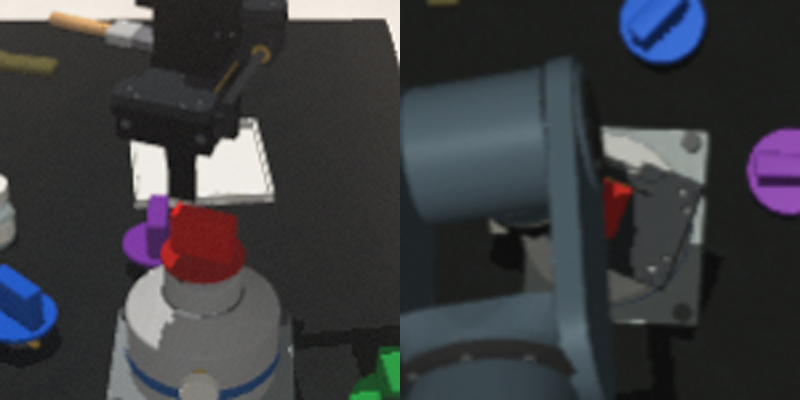

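The fingers are over the cap, with the bar between the jaws and aligned. Descending now.

Emit:
{"method": "play_rows", "body": {"rows": "0 0 0 15 0 -1 0;0 0 0 15 0 0 0;0 0 0 15 0 0 0;0 0 0 15 0 0 0;0 0 0 10 0 0 0;0 0 0 7 0 0 0;0 0 0 0 0 0 0;0 0 0 0 0 0 0"}}

```text
time: 3.37
position: [0.4793, 0.1946, 0.1455]
tool_rot: [-0.584, -0.399, 0.584, -0.399]
ft_force: [-0.7, -0.9, 0.0]
grip_width: 0.0869
```

Emit:
{"method": "play_rows", "body": {"rows": "0 0 0 0 0 0 0.5;0 0 0 0 0 0 0.6;0 0 0 0 0 0 0.7;0 0 0 0 0 0 0.8;0 0 0 0 0 0 0.9;0 0 0 0 0 0 1;0 0 0 0 0 0 1;0 0 0 0 0 0 1", "squeeze": 10}}

```text
time: 4.03
position: [0.4792, 0.1946, 0.1456]
tool_rot: [0.584, 0.399, -0.584, 0.399]
ft_force: [-0.0, -0.1, -0.1]
grip_width: 0.0413
```

```bash
python3 -c "
from h import *
st()"
```

```text
t 4.03 pos [479.2 194.6 145.6] zyaw -1.942 xax [ 0.  0. -1.] F [-0.  -0.1 -0.1] M [0.06 0.03 0.01] w 41.3 q6 2.11
```

Emit:
{"method": "play_rows", "body": {"rows": "0 0 0 0 0 0 1;0 0 0 0 0 0 1;0 0 0 0 0 0 1;0 0 0 0 0 0 1;0 0 0 0 0 0 1;0 0 0 0 0 0 1;0 0 0 0 0 0 1;0 0 0 0 0 0 1"}}

```text
time: 4.7
position: [0.4797, 0.1953, 0.1458]
tool_rot: [0.584, 0.399, -0.583, 0.399]
ft_force: [1.1, 5.2, 1.9]
grip_width: 0.0201
```

```bash
python3 -c "
from h import *
st()"
```

```text
t 4.7 pos [479.7 195.3 145.8] zyaw -1.9425 xax [ 0.001  0.001 -1.   ] F [1.1 5.2 1.9] M [ 1.14 -0.09  0.01] w 20.1 q6 2.11
```

Emit:
{"method": "play_rows", "body": {"rows": "0 0 0 0 0 -1 1;0 0 0 0 0 0 1;-0.02 0 0 0 0 0 1;-0.02 0 0 0 0 0 1;-0.02 0 0 0 0 0 1;-0.02 0 0 0 0 0 1;0 0 0 0 0 0 1", "squeeze": 35}}

```text
time: 5.28
position: [0.4795, 0.1952, 0.1456]
tool_rot: [-0.567, -0.422, 0.567, -0.423]
ft_force: [-0.0, 0.1, 3.8]
grip_width: 0.0197
```

```bash
python3 -c "
from h import *
st()"
```

```text
t 5.28 pos [479.5 195.2 145.6] zyaw -1.8604 xax [-0.    -0.001 -1.   ] F [-0.   0.1  3.8] M [ 0.13  0.1  -0.04] w 19.7 q6 2.03
```

Emit:
{"method": "play_rows", "body": {"rows": "-0.02 0 0 -0.3 0 0 1;-0.02 0 0 0 0 0 1;-0.02 0 0 0 0 0 1;0 0 0 0 0 0 1"}}

```text
time: 5.62
position: [0.4793, 0.1953, 0.1457]
tool_rot: [-0.554, -0.439, 0.554, -0.439]
ft_force: [0.0, 0.5, 2.0]
grip_width: 0.0198
```

```bash
python3 -c "
from h import *
st()"
```

```text
t 5.62 pos [479.3 195.3 145.7] zyaw -1.8006 xax [-0.001 -0.001 -1.   ] F [0.  0.5 2. ] M [-0.14  0.02 -0.02] w 19.8 q6 1.97
```

Emit:
{"method": "play_rows", "body": {"rows": "-0.02 0 0 0 0 0 1;-0.02 0 0 0 0 0 1;-0.02 0 0 0 0 0 1;0 0 0 0 0 0 1"}}

```text
time: 5.95
position: [0.4793, 0.1954, 0.1457]
tool_rot: [-0.54, -0.456, 0.541, -0.456]
ft_force: [-0.8, -1.5, 1.9]
grip_width: 0.0197
```

```bash
python3 -c "
from h import *
st()"
```

```text
t 5.95 pos [479.3 195.4 145.7] zyaw -1.7406 xax [-0.001 -0.    -1.   ] F [-0.8 -1.5  1.9] M [-0.1   0.15  0.01] w 19.7 q6 1.91
```

Emit:
{"method": "play_rows", "body": {"rows": "-0.02 0 0 0 0 0 1;-0.02 0 0 0 0 0 1;0 0 0 0 0 0 1"}}

```text
time: 6.2
position: [0.4793, 0.1955, 0.1457]
tool_rot: [-0.531, -0.467, 0.532, -0.466]
ft_force: [-0.7, -0.6, 0.4]
grip_width: 0.0198
```

```bash
python3 -c "
from h import *
st()"
```

```text
t 6.2 pos [479.3 195.5 145.7] zyaw -1.7008 xax [-0.001 -0.    -1.   ] F [-0.7 -0.6  0.4] M [-0.13  0.18 -0.03] w 19.8 q6 1.87
```

Emit:
{"method": "play_rows", "body": {"rows": "-0.02 0 0 0 0 0 1;-0.02 0 0 0 0 0 1;0 0 0 0 0 0 1"}}

```text
time: 6.45
position: [0.4793, 0.1957, 0.1457]
tool_rot: [-0.522, -0.477, 0.522, -0.477]
ft_force: [-1.0, 1.3, -0.3]
grip_width: 0.0199
```

```bash
python3 -c "
from h import *
st()"
```

```text
t 6.45 pos [479.3 195.7 145.7] zyaw -1.6611 xax [-0.001  0.    -1.   ] F [-1.   1.3 -0.3] M [ 0.19  0.18 -0.07] w 19.9 q6 1.83
```

Emit:
{"method": "play_rows", "body": {"rows": "-0.02 0 0 0 0 0 1;-0.02 0 0 0 0 0 1;0 0 0 0 0 0 1"}}

```text
time: 6.7
position: [0.4793, 0.1961, 0.1457]
tool_rot: [0.513, 0.488, -0.512, 0.487]
ft_force: [-1.0, 3.8, -1.5]
grip_width: 0.0199
```

```bash
python3 -c "
from h import *
st()"
```

```text
t 6.7 pos [479.3 196.1 145.7] zyaw -1.6216 xax [-0.001  0.001 -1.   ] F [-1.   3.8 -1.5] M [ 0.77  0.24 -0.17] w 19.9 q6 1.79
```

Emit:
{"method": "play_rows", "body": {"rows": "-0.01 0 0 0 0 0 1;-0.01 0 0 0 0 0 1;0 0 0 0 0 0 1"}}

```text
time: 6.95
position: [0.4793, 0.1963, 0.1457]
tool_rot: [0.508, 0.493, -0.508, 0.492]
ft_force: [-1.3, 5.9, -0.4]
grip_width: 0.0198
```

```bash
python3 -c "
from h import *
st()"
```

```text
t 6.95 pos [479.3 196.3 145.7] zyaw -1.6021 xax [-0.001  0.002 -1.   ] F [-1.3  5.9 -0.4] M [ 1.01  0.28 -0.17] w 19.8 q6 1.77
```

Emit:
{"method": "play_rows", "body": {"rows": "-0.01 0 0 0 0 0 1;-0.01 0 0 0 0 0 1;0 0 0 0 0 0 1"}}

```text
time: 7.2
position: [0.4793, 0.1966, 0.1457]
tool_rot: [0.503, 0.498, -0.503, 0.496]
ft_force: [-1.8, 6.5, -1.2]
grip_width: 0.0201
```

```bash
python3 -c "
from h import *
st()"
```

```text
t 7.2 pos [479.3 196.6 145.7] zyaw -1.5825 xax [-0.001  0.002 -1.   ] F [-1.8  6.5 -1.2] M [ 1.18  0.23 -0.16] w 20.1 q6 1.75
```

Emit:
{"method": "play_rows", "body": {"rows": "-0.01 0 0 0 0 -0.5 1;-0.01 0 0 0 0 0 1;0 0 0 0 0 0 1"}}

```text
time: 7.45
position: [0.4793, 0.1969, 0.1457]
tool_rot: [0.498, 0.503, -0.498, 0.501]
ft_force: [-2.2, 5.8, -1.9]
grip_width: 0.0198
```

```bash
python3 -c "
from h import *
st()"
```

```text
t 7.45 pos [479.3 196.9 145.7] zyaw -1.5627 xax [-0.001  0.002 -1.   ] F [-2.2  5.8 -1.9] M [ 1.11  0.25 -0.3 ] w 19.8 q6 1.73
```

Emit:
{"method": "play_rows", "body": {"rows": "-0.01 0 0 0 0 0 1;-0.01 0 0 0 0 0 1;0 0 0 0 0 0 1"}}

```text
time: 7.7
position: [0.4793, 0.197, 0.1457]
tool_rot: [0.494, 0.507, -0.493, 0.506]
ft_force: [-1.9, 5.3, -1.6]
grip_width: 0.0199
```

```bash
python3 -c "
from h import *
st()"
```

```text
t 7.7 pos [479.3 197.  145.7] zyaw -1.5441 xax [-0.001  0.002 -1.   ] F [-1.9  5.3 -1.6] M [ 1.1   0.17 -0.55] w 19.9 q6 1.71
```

First stop felt (Mz -0.3, then -0.55 N m). I hold there for a bit over 1 s.

Emit:
{"method": "play_rows", "body": {"rows": "0 0 0 0 0 0 1;0 0 0 0 0 0 1;0 0 0 0 0 0 1;0 0 0 0 0 0 1;0 0 0 0 0 0 1;0 0 0 0 0 0 1;0 0 0 0 0 0 1;0 0 0 0 0 0 1"}}

```text
time: 8.37
position: [0.4793, 0.197, 0.1457]
tool_rot: [0.494, 0.507, -0.493, 0.506]
ft_force: [-1.2, 5.7, -1.7]
grip_width: 0.0198
```

Emit:
{"method": "play_rows", "body": {"rows": "0 0 0 0 0 0 1;0 0 0 0 0 0 1;0 0 0 0 0 0 1;0 0 0 0 0 0 1;0 0 0 0 0 0 1;0 0 0 0 0 0 1;0 0 0 0 0 0 1;0 0 0 0 0 0 1"}}

```text
time: 9.03
position: [0.4793, 0.197, 0.1457]
tool_rot: [0.494, 0.507, -0.493, 0.506]
ft_force: [-1.3, 4.6, -1.7]
grip_width: 0.0198
```

```bash
python3 -c "
from h import *
st()"
```

```text
t 9.03 pos [479.3 197.  145.7] zyaw -1.5444 xax [-0.     0.002 -1.   ] F [-1.3  4.6 -1.7] M [ 1.09  0.2  -0.58] w 19.8 q6 1.72
```

Emit:
{"method": "play_rows", "body": {"rows": "0.03 0 0 0 0 0 1;0.03 0 0 0 0 0 1;0 0 0 1 0 0 1;0 0 0 1 0 0 1;0 0 0 1 0 0 1;0 0 0 0 0 0 1", "squeeze": 45}}

```text
time: 9.53
position: [0.4796, 0.1967, 0.1437]
tool_rot: [0.508, 0.493, -0.507, 0.492]
ft_force: [-2.6, 5.6, 6.5]
grip_width: 0.0199
```

```bash
python3 -c "
from h import *
st()"
```

```text
t 9.53 pos [479.6 196.7 143.7] zyaw -1.6013 xax [ 0.     0.001 -1.   ] F [-2.6  5.6  6.5] M [ 0.95  0.59 -0.07] w 19.9 q6 1.77
```

Emit:
{"method": "play_rows", "body": {"rows": "0 0 0 1 -0.3 -0.6 1;0 0 0 1 0 0 1;0 0 0 1 0 0 1;0 0 0 1 0 0 1;0 0 0 0 0 0 1"}}

```text
time: 9.95
position: [0.4796, 0.1968, 0.14]
tool_rot: [0.508, 0.492, -0.507, 0.493]
ft_force: [-2.5, 3.0, 9.2]
grip_width: 0.02
```

```bash
python3 -c "
from h import *
st()"
```

```text
t 9.95 pos [479.6 196.8 140. ] zyaw -1.6007 xax [ 0.001  0.    -1.   ] F [-2.5  3.   9.2] M [0.53 0.69 0.03] w 20.0 q6 1.77
```

Emit:
{"method": "play_rows", "body": {"rows": "-0.02 0 0 0.5 0 0 1;-0.02 0 0 0 0 0 1;-0.02 0 0 0 0 0 1;-0.02 0 0 0 0 0 1;0 0 0 0 0 0 1"}}

```text
time: 10.37
position: [0.4799, 0.1964, 0.1398]
tool_rot: [0.487, 0.512, -0.487, 0.513]
ft_force: [-2.3, 1.5, 9.5]
grip_width: 0.02
```

```bash
python3 -c "
from h import *
st()"
```

```text
t 10.37 pos [479.9 196.4 139.8] zyaw -1.5196 xax [ 0.002 -0.001 -1.   ] F [-2.3  1.5  9.5] M [ 0.31  0.61 -0.08] w 20.0 q6 1.69
```

Emit:
{"method": "play_rows", "body": {"rows": "-0.02 0 0 0 0 0 1;-0.02 0 0 0 0 0 1;0 0 0 0 0 0 1"}}

```text
time: 10.62
position: [0.4801, 0.1964, 0.1398]
tool_rot: [0.477, 0.522, -0.476, 0.523]
ft_force: [-2.5, 1.3, 8.3]
grip_width: 0.0198
```

```bash
python3 -c "
from h import *
st()"
```

```text
t 10.62 pos [480.1 196.4 139.8] zyaw -1.4796 xax [ 0.002 -0.001 -1.   ] F [-2.5  1.3  8.3] M [ 0.24  0.49 -0.07] w 19.8 q6 1.65
```

Past the first stop with no torque. Turning on.

Emit:
{"method": "play_rows", "body": {"rows": "-0.04 0 0 0 0 0 1;-0.04 0 0 0 0 0 1;-0.04 0 0 0 0 0 1;-0.04 0 0 0 0 0 1;-0.04 0 0 0 0 0 1;0 0 0 0 0 0 1"}}

```text
time: 11.12
position: [0.4807, 0.196, 0.1399]
tool_rot: [0.422, 0.566, -0.421, 0.569]
ft_force: [-1.8, 0.4, 7.5]
grip_width: 0.0198
```

```bash
python3 -c "
from h import *
st()"
```

```text
t 11.12 pos [480.7 196.  139.9] zyaw -1.2784 xax [ 0.003 -0.001 -1.   ] F [-1.8  0.4  7.5] M [-0.06  0.3  -0.05] w 19.8 q6 1.45
```

Emit:
{"method": "play_rows", "body": {"rows": "-0.04 0 0 0 0 0 1;-0.04 0 0 0 0 0 1;-0.04 0 0 0 0 0 1;-0.04 0 0 0 0 0 1;0 0 0 0 0 0 1"}}

```text
time: 11.53
position: [0.4811, 0.1959, 0.14]
tool_rot: [0.376, 0.598, -0.375, 0.601]
ft_force: [-1.5, 0.1, 8.8]
grip_width: 0.0198
```

```bash
python3 -c "
from h import *
st()"
```

```text
t 11.53 pos [481.1 195.9 140. ] zyaw -1.1184 xax [ 0.004 -0.001 -1.   ] F [-1.5  0.1  8.8] M [-0.12  0.2  -0.06] w 19.8 q6 1.29
```

Emit:
{"method": "play_rows", "body": {"rows": "-0.03 0 0 0 0 0 1;-0.03 0 0 0 0 0 1;-0.03 0 0 0 0 0 1;-0.03 0 0 0 0 0 1;-0.03 0 0 0 0 0 1;0 0 0 0 0 0 1"}}

```text
time: 12.03
position: [0.4813, 0.196, 0.1401]
tool_rot: [0.33, 0.624, -0.329, 0.627]
ft_force: [-1.4, -0.3, 8.8]
grip_width: 0.0201
```

```bash
python3 -c "
from h import *
st()"
```

```text
t 12.03 pos [481.3 196.  140.1] zyaw -0.9689 xax [ 0.005 -0.001 -1.   ] F [-1.4 -0.3  8.8] M [-0.1   0.16 -0.06] w 20.1 q6 1.14
```

Emit:
{"method": "play_rows", "body": {"rows": "-0.02 0 0 0 0 0 1;-0.02 0 0 0 0 0 1;0 0 0 0 0 0 1"}}

```text
time: 12.28
position: [0.481, 0.1963, 0.14]
tool_rot: [0.317, 0.631, -0.317, 0.633]
ft_force: [-2.0, 1.0, 9.4]
grip_width: 0.0195
```

```bash
python3 -c "
from h import *
st()"
```

```text
t 12.28 pos [481.  196.3 140. ] zyaw -0.9298 xax [ 0.004 -0.001 -1.   ] F [-2.   1.   9.4] M [ 0.09  0.28 -0.11] w 19.5 q6 1.1
```

Emit:
{"method": "play_rows", "body": {"rows": "-0.02 0 0 0 0 0 1;-0.01 0 0 0 0 0 1;0 0 0 0 0 0 1"}}

```text
time: 12.53
position: [0.4807, 0.1966, 0.14]
tool_rot: [0.308, 0.635, -0.307, 0.638]
ft_force: [-2.3, 2.4, 8.9]
grip_width: 0.0197
```

```bash
python3 -c "
from h import *
st()"
```

```text
t 12.53 pos [480.7 196.6 140. ] zyaw -0.9006 xax [ 0.004 -0.    -1.   ] F [-2.3  2.4  8.9] M [ 0.28  0.34 -0.08] w 19.7 q6 1.07
```

Emit:
{"method": "play_rows", "body": {"rows": "-0.01 0 0 0 0 0 1;-0.01 0 0 0 0 0 1;0 0 0 0 0 0 1"}}

```text
time: 12.78
position: [0.4805, 0.1968, 0.14]
tool_rot: [0.302, 0.639, -0.301, 0.641]
ft_force: [-2.5, 2.4, 9.3]
grip_width: 0.02
```

```bash
python3 -c "
from h import *
st()"
```

```text
t 12.78 pos [480.5 196.8 140. ] zyaw -0.8809 xax [ 0.003  0.    -1.   ] F [-2.5  2.4  9.3] M [ 0.41  0.43 -0.15] w 20.0 q6 1.05
```

Emit:
{"method": "play_rows", "body": {"rows": "-0.01 0 0 0 0 0 1;-0.01 0 0 0 0 0 1;0 0 0 0 0 0 1"}}

```text
time: 13.03
position: [0.4802, 0.1969, 0.14]
tool_rot: [0.296, 0.642, -0.295, 0.643]
ft_force: [-2.5, 3.5, 8.6]
grip_width: 0.0201
```

```bash
python3 -c "
from h import *
st()"
```

```text
t 13.03 pos [480.2 196.9 140. ] zyaw -0.8611 xax [ 0.003  0.001 -1.   ] F [-2.5  3.5  8.6] M [ 0.57  0.54 -0.15] w 20.1 q6 1.03
```

Emit:
{"method": "play_rows", "body": {"rows": "-0.01 0 0 0 0 0 1;-0.01 0 0 0 0 0 1;0 0 0 0 0 0 1"}}

```text
time: 13.28
position: [0.4801, 0.1971, 0.14]
tool_rot: [0.29, 0.645, -0.288, 0.646]
ft_force: [-3.9, 4.1, 9.6]
grip_width: 0.0198
```

```bash
python3 -c "
from h import *
st()"
```

```text
t 13.28 pos [480.1 197.1 140. ] zyaw -0.8419 xax [ 0.002  0.001 -1.   ] F [-3.9  4.1  9.6] M [ 0.58  0.55 -0.28] w 19.8 q6 1.01
```

Emit:
{"method": "play_rows", "body": {"rows": "-0.01 0 0 0 0 0 1;-0.01 0 0 0 0 0 1;0 0 0 0 0 0 1;0 0 0 0 0 0 1"}}

```text
time: 13.62
position: [0.4802, 0.1972, 0.14]
tool_rot: [0.284, 0.647, -0.282, 0.649]
ft_force: [-3.5, 3.0, 8.6]
grip_width: 0.0199
```

```bash
python3 -c "
from h import *
st()"
```

```text
t 13.62 pos [480.2 197.2 140. ] zyaw -0.8235 xax [ 0.002  0.002 -1.   ] F [-3.5  3.   8.6] M [ 0.65  0.53 -0.54] w 19.9 q6 1.0
```

Second stop reached (Mz -0.54). I ease off and lift slowly.

Emit:
{"method": "play_rows", "body": {"rows": "0.03 0 0 0 0 0 1;0 0 0 -2 0 0 1;0 0 0 -2 0 0 1;0 0 0 -2 0 0 1;0 0 0 -2 0 0 1;0 0 0 -2 0 0 1;0 0 0 0 0 0 1"}}

```text
time: 14.2
position: [0.4792, 0.1964, 0.1483]
tool_rot: [0.292, 0.644, -0.292, 0.644]
ft_force: [0.2, 1.2, -0.1]
grip_width: 0.02
```

```bash
python3 -c "
from h import *
st()"
```

```text
t 14.2 pos [479.2 196.4 148.3] zyaw -0.8514 xax [-0.    -0.001 -1.   ] F [ 0.2  1.2 -0.1] M [ 0.57  0.1  -0.06] w 20.0 q6 1.03
```

Emit:
{"method": "play_rows", "body": {"rows": "0 0 0 -2 0 0 1;0 0 0 -2 0 0 1;0 0 0 -2 0 0 1;0 0 0 -2 0 0 1;0 0 0 0 0 0 1"}}

```text
time: 14.62
position: [0.4799, 0.1963, 0.1569]
tool_rot: [0.292, 0.643, -0.292, 0.645]
ft_force: [0.5, 0.0, -2.7]
grip_width: 0.0199
```

```bash
python3 -c "
from h import *
st()"
```

```text
t 14.62 pos [479.9 196.3 156.9] zyaw -0.8515 xax [ 0.001 -0.001 -1.   ] F [ 0.5  0.  -2.7] M [-0.04 -0.04 -0.02] w 19.9 q6 1.03
```

Emit:
{"method": "play_rows", "body": {"rows": "0 0 0 -5 0 0 1;0 0 0 -10 0 0 1;0 0 0 -15 0 0 1;0 0 0 -15 0 0 1;0 0 0 -5 0 0 1;0 0 0 0 -6 6.8 1;0 0 0 0 -13.9 15.9 1;0 0 0 0 -19.9 22.65 1"}}

```text
time: 15.28
position: [0.4788, 0.1365, 0.2062]
tool_rot: [0.291, 0.644, -0.291, 0.644]
ft_force: [-0.5, -0.6, -2.8]
grip_width: 0.0198
```

Emit:
{"method": "play_rows", "body": {"rows": "0 0 0 0 -19.9 22.65 1;0 0 0 0 -19.9 22.65 1;0 0 0 0 -19.9 22.65 1;0 0 0 0 -19.9 22.65 1;0 0 0 0 -19.9 22.65 1;0 0 0 0 -19.9 22.65 1;0 0 0 0 -19.9 22.65 1;0 0 0 0 -19.9 22.65 1"}}

```text
time: 15.95
position: [0.4776, -0.1068, 0.2058]
tool_rot: [0.292, 0.644, -0.292, 0.643]
ft_force: [0.4, -0.0, -1.1]
grip_width: 0.0199
```

Emit:
{"method": "play_rows", "body": {"rows": "0 0 0 0 -13.9 15.9 1;0 0 0 0 -6 6.8 1;0 0 0 20 0 0 1;0 0 0 20 0 0 1;0 0 0 20 0 0 1;0 0 0 20 0 0 1;0 0 0 10 0 0 1;0 0 0 0 0 0 1"}}

```text
time: 16.62
position: [0.4763, -0.1336, 0.1139]
tool_rot: [0.292, 0.646, -0.292, 0.642]
ft_force: [-0.3, -0.5, -2.5]
grip_width: 0.0196
```

```bash
python3 - <<'E'
from h import *
o,M=st()
print("want",M.T@(np.array([.4805,-.1356,.0457])-o["position"])*1e3)
b=imaging.camera("side");a=imaging.camera("top")
cv2.imwrite("pics/c2.png",np.hstack([cv2.resize(i,(400,400),interpolation=cv2.INTER_CUBIC) for i in(b[130:250,230:350],a[150:270,260:380])]))
print(proj("side",[[.4805,-.1356,.004]]))
E
```

```text
t 16.62 pos [ 476.3 -133.6  113.9] zyaw -0.8517 xax [-0.006  0.003 -1.   ] F [-0.3 -0.5 -2.5] M [-0.03  0.04 -0.01] w 19.6 q6 0.35
want [68.14990238  1.9753449   4.68410901]
[[290.26467422 210.36350896]]
```

View pics/c2.png

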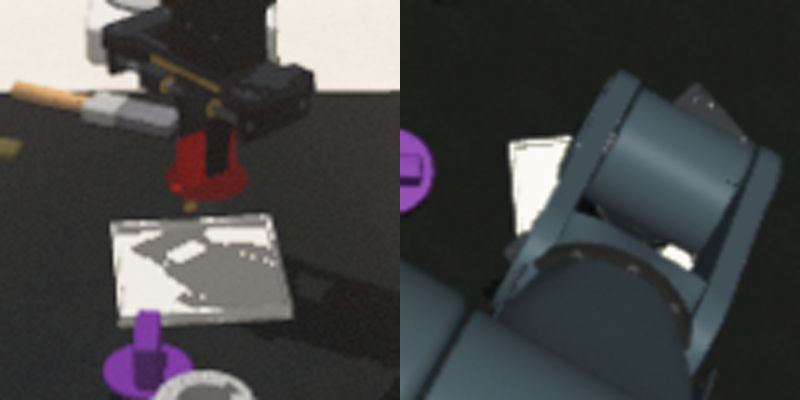

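The cap hangs upright in the gripper over the tray (side view: cap near the middle of the crop, above the tray).

Emit:
{"method": "play_rows", "body": {"rows": "0 0 0 0 2 4.7 1;0 0 0 15 0 0 1;0 0 0 15 0 0 1;0 0 0 15 0 0 1;0 0 0 10 0 0 1;0 0 0 5 0 0 1;0 0 0 0 0 0 1;0 0 0 0 0 0 1"}}

```text
time: 17.38
position: [0.4838, -0.1375, 0.0567]
tool_rot: [0.292, 0.644, -0.292, 0.644]
ft_force: [-1.2, 0.4, -1.9]
grip_width: 0.0196
```

```bash
python3 - <<'E'
from h import *
o,M=st()
print("want",M.T@(np.array([.4805,-.1356,.0457])-o["position"])*1e3)
print("tilt corr", M.T@np.cross(M[:,0],[0,0,-1]))
E
```

```text
t 17.38 pos [ 483.8 -137.5   56.7] zyaw -0.8519 xax [ 0.001 -0.    -1.   ] F [-1.2  0.4 -1.9] M [ 0.04 -0.04 -0.01] w 19.6 q6 0.35
want [11.0243067  -1.21878987 -3.61248145]
tilt corr [ 0.          0.00078021 -0.00029944]
```

Emit:
{"method": "play_rows", "body": {"rows": "0 0 0 0 -1.2 -3.6 1;0 0 0 4 0 0 1;0 0 0 3 0 0 1;0 0 0 1 0 0 1;0 0 0 1 0 0 1;0 0 0 0 0 0 1;0 0 0 0 0 0 1"}}

```text
time: 17.97
position: [0.4801, -0.1354, 0.0473]
tool_rot: [0.292, 0.644, -0.292, 0.644]
ft_force: [0.0, -0.1, -1.1]
grip_width: 0.02
```

```bash
python3 -c "
from h import *
st()"
```

```text
t 17.97 pos [ 480.1 -135.4   47.3] zyaw -0.852 xax [-0. -0. -1.] F [ 0.  -0.1 -1.1] M [ 0.04 -0.05  0.07] w 20.0 q6 0.35
```

Emit:
{"method": "play_rows", "body": {"rows": "0 0 0 0.4 0 0 1;0 0 0 0.4 0 0 1;0 0 0 0 0 0 1;0 0 0 0 0 0 1"}}

```text
time: 18.3
position: [0.4801, -0.1354, 0.0465]
tool_rot: [0.292, 0.644, -0.292, 0.644]
ft_force: [-0.9, -0.7, -2.4]
grip_width: 0.0199
```

Emit:
{"method": "play_rows", "body": {"rows": "0 0 0 0.4 0 0 1;0 0 0 0.3 0 0 1;0 0 0 0 0 0 1;0 0 0 0 0 0 1"}}

```text
time: 18.63
position: [0.48, -0.1354, 0.0459]
tool_rot: [0.292, 0.644, -0.292, 0.644]
ft_force: [-0.7, 0.5, -1.7]
grip_width: 0.02
```

Emit:
{"method": "play_rows", "body": {"rows": "0 0 0 0.4 0 0 1;0 0 0 0.4 0 0 1;0 0 0 0 0 0 1;0 0 0 0 0 0 1"}}

```text
time: 18.97
position: [0.4801, -0.1354, 0.0457]
tool_rot: [0.292, 0.644, -0.292, 0.644]
ft_force: [-2.0, 1.0, 5.5]
grip_width: 0.0197
```

Emit:
{"method": "play_rows", "body": {"rows": "0 0 0 0.4 0 0 1;0 0 0 0.2 0 0 1;0 0 0 0 0 0 1;0 0 0 0 0 0 1"}}

```text
time: 19.3
position: [0.4801, -0.1353, 0.0457]
tool_rot: [0.292, 0.644, -0.292, 0.644]
ft_force: [-1.7, 0.8, 10.3]
grip_width: 0.0196
```

Floor contact at exactly the predicted height. I back off the surplus and open.

Emit:
{"method": "play_rows", "body": {"rows": "0 0 0 -0.8 0 0 1;0 0 0 0 0 0 0.8;0 0 0 0 0 0 0.7;0 0 0 0 0 0 0.6;0 0 0 0 0 0 0.4;0 0 0 0 0 0 0.2;0 0 0 0 0 0 0;0 0 0 0 0 0 0", "squeeze": 5}}

```text
time: 19.97
position: [0.48, -0.1354, 0.0451]
tool_rot: [0.292, 0.644, -0.292, 0.644]
ft_force: [0.9, -0.4, -0.1]
grip_width: 0.0518
```

Emit:
{"method": "play_rows", "body": {"rows": "0 0 0 0 0 0 0;0 0 0 0 0 0 0;0 0 0 0 0 0 0;0 0 0 0 0 0 0;0 0 0 0 0 0 0;0 0 0 0 0 0 0"}}

```text
time: 20.47
position: [0.48, -0.1354, 0.0452]
tool_rot: [0.292, 0.644, -0.292, 0.644]
ft_force: [0.3, -0.1, -0.5]
grip_width: 0.0857
```

Emit:
{"method": "play_rows", "body": {"rows": "0 0 0 -5 0 0 0;0 0 0 -15 0 0 0;0 0 0 -30 0 0 0;0 0 0 -35 0 0 0;0 0 0 -35 0 0 0;0 0 0 -35 0 0 0;0 0 0 -20 0 0 0;0 0 0 0 0 0 0"}}

```text
time: 21.13
position: [0.4828, -0.1367, 0.2255]
tool_rot: [0.292, 0.64, -0.292, 0.648]
ft_force: [0.9, 0.4, 0.6]
grip_width: 0.087
```

Emit:
{"method": "play_rows", "body": {"rows": "0 0 0 0 -24 27 0;0 0 0 0 -24 27 0;0 0 0 0 -24 27 0;0 0 0 0 -24 27 0;0 0 0 0 -24 27 0;0 0 0 0 -24 27 0;0 0 0 0 -24 27 0;0 0 0 0 0 0 0"}}

```text
time: 21.8
position: [0.4777, -0.3957, 0.2194]
tool_rot: [0.292, 0.642, -0.295, 0.644]
ft_force: [1.0, -0.0, -0.2]
grip_width: 0.087
```

```bash
python3 - <<'E'
from fit import *
st()
b=imaging.camera("side");a=imaging.camera("top")
print(fit({"top":a,"side":b},[.4805,-.1356,.061,.72]))
cv2.imwrite("pics/c3.png",np.hstack([cv2.resize(i,(400,400),interpolation=cv2.INTER_CUBIC) for i in(b[130:250,230:350],a[140:300,200:360])]))
E
```

```text
t 21.8 pos [ 477.7 -395.7  219.4] zyaw -0.857 xax [ 0.001 -0.005 -1.   ] F [ 1.  -0.  -0.2] M [-0.04  0.02  0.02] w 87.0 q6 -0.01
(array([ 0.4805503 , -0.13724196,  0.06216801,  0.84903138]), np.float64(192.542236328125))
```

View pics/c3.png

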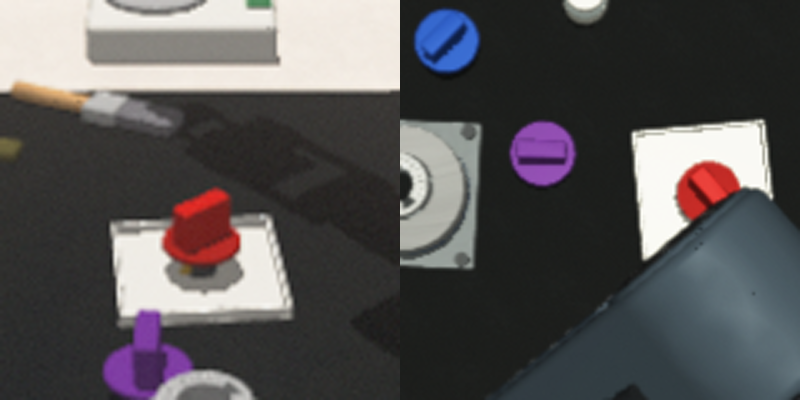

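The cap stands upright near the tray's middle and the pot is open. The arm is clear and at rest.

Emit:
{"method": "play_rows", "body": {"rows": "0 0 0 0 0 0 0;0 0 0 0 0 0 0;0 0 0 0 0 0 0;0 0 0 0 0 0 0"}}

```text
time: 22.23
position: [0.4782, -0.3869, 0.2204]
tool_rot: [0.292, 0.644, -0.292, 0.644]
ft_force: [-0.0, -0.1, 0.4]
grip_width: 0.0873
```

```bash
python3 -c "
from h import *
st(); print(robot.hand_in())"
```

```text
t 22.23 pos [ 478.2 -386.9  220.4] zyaw -0.8504 xax [-0.  0. -1.] F [-0.  -0.1  0.4] M [-0.06 -0.06 -0.01] w 87.3 q6 -0.01
the job is handed in; nothing more can be done
None
```

The pot is open and the red cap stands upright near the middle of the white tray. I handed the job in at 22.2 s of the 72 s allowed; no verdict was reported.

- **First stop:** I turned the cap about 0.4 rad without pressing beyond a 3.8 N reading just after gripping, which I eased off. I felt the stop at about 0.55 N m and held it there for about 1.3 s.
- **Press and second stop:** I eased off the stop and pressed about 6 mm, with a reading of about 9.5 N. I turned on about 0.72 rad to the second stop, at about 0.54 N m, then lifted the cap off.
- **Placing:** The foot met the tray floor at the predicted height. It was pressed down at about 10 N on the force reading, a little more than needed. I eased off, opened the gripper and moved clear.

**Last checks:** The side picture shows the cap upright near the middle of the tray. In the top picture the arm partly hid the cap, so its measured centre (within about 2 mm of the tray's) is only approximate. The purple and blue caps and the other things in those views looked undisturbed; I did not check the green cap, the card box or the long axe head again at the end. The arm was at rest and touching nothing.

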